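Unfold the crank and raise the beaker lift

TASK

One of the two white lifts beside the balance has a crank whose black handle is folded down along its arm. First unfold that handle until it stands fully upright, then use it to turn the crank clockwise (seen from above) to its stop so the beaker is raised fully, and let go with the handle left standing. Leave the other lift's handwheel alone.

Things in the scene. Friction and masses are not known exactly. Their poses are not given: they have to be found in the camera images.
- pivot (a point): Folding pivot at the outer end of the flat steel crank arm, 117 mm above the bench. x points outward along the arm, z up, y is the level pivot axis. The crank's vertical axis lies 70 mm from it along -x. Arm 14 mm wide, 8 thick, top 14 mm below the pivot; fork at the pivot 18 mm wide. Below the arm at the crank axis: hub, 24 mm diameter, from 22 to 47 mm below the pivot, on the white housing.
- fold (a joint): Angle of the folding handle, a black round bar of 18 mm diameter from 11 to 75 mm from the pivot. 0 rad = folded: level at pivot height, pointing along the pivot's -x, over arm and hub; 1.571 = upright above the pivot, at its stop. Starts at 0 to 0.35. Friction of 0.06 N m holds it where it is left.
- crank (a joint): Angle of the crank about its vertical axis, rad; grows clockwise seen from above, from a stop at 0 to the upper stop at 1.6; starts at 0 to 0.4. A radian raises the beaker 12.5 mm. Friction 0.15 N m; stays where left. White housing: fixed, 120 x 240 mm, top 70 mm above the bench. Its beaker is 128 mm from the crank axis, up to 155 mm high, outside the handle's arc.
- wheel2 (a joint): Angle of the other lift's handwheel, rad, 0 at the start. That lift has the same white housing and beaker, but a solid steel disc of 110 mm diameter with a short fixed upright black knob (18 mm diameter, 24 mm long) instead of an arm with a folding handle. To be left alone.

How it is judged:
By the outcome, as a careful person would: the job done as asked, in the order asked, and still so for the second after the job is handed in, with the robot touching nothing.
It also fails if it takes over 45 s, if anything falls off the work surface, if the arm or the gripper's body presses on something with over 40 N, if the wrist force passes 120 N, or if a joint passes its speed limit or range.

ROBOT

A 6-joint arm with a two-finger parallel gripper is mounted at the origin on the work surface. World frame = base frame: x ahead of the robot, y to its left, z up, the work surface at z = 0. Lengths are in mm, angles in rad, forces in N, time in s.
With the tool pointing down it reaches from about 325 to 1000 mm from the base axis. Payload 5.1 kg.
Tool frame: the origin (TCP) lies on the mounting face of the last link; the fingertips stand 173 mm ahead of it and the grasp point (between the pads) lies 155 mm ahead of it; z points along the fingers, y is the line along which they close (so a half turn about z gives the same grasp; the last joint's range is limited). The gripper opens to 85 mm and grips with 20 to 120 N. Pads are 22 mm wide; open, the fingers measure 114 mm over their backs; the gripper's body (76 mm by 85 mm) begins 54 mm behind the grasp point. The pads swing forward as they close: fully open they stand 13 mm farther back than shut.
Start: joints at [1.129, 0.124, 1.65, -0, 1.367, -0.083], TCP at [228.269, 608.588, 404.722] pointing down, gripper open.
Joint ranges: [-2.61, 2.61], [-1.02, 2.33], [0.03, 2.71], [-1.35, 4.49], [0.32, 2.68], [-2.91, 2.91]. Speed limits (rad/s): [2.57, 2.57, 3.14, 3.14, 3.14, 3.14].

INTERFACE

Orientations are given as a unit quaternion [x, y, z, w].
In Python, from bench import ctrl, cams, spotter gives the robot as it stands. The module is installed in compiled form; this text tells all that it offers.
- The arm moves only by the tool jog_arm, never from a script. Its argument "series" is a list that holds one entry, the list of rows, each a list of 5 numbers: the opening, from 0 (shut) to 1 (fully open), then the shift along the tool's x, y, z in m, then the turn about the tool's z in rad. In form: [[[claw, x, y, z, roll], ...]]. A call has 1 to 10 rows; each row shifts and turns the commanded pose from where the row before left it, along the tool's axes as they then stand; what a row does not reach is not made up. A row lasts 1/10 s, in which the tool goes at most 50 mm and 8.59 degrees, less where a joint would pass 70% of its speed; a pose out of reach is approached as far as the arm can. A call with a gripper value outside its range is refused whole. The fingers move at their own pace and stop on an object; "force" is the grip in N (left out, the last holds). Time passes only in rows, so rows that do not move let the fingers close. It gives the time, the measured TCP pose, the force, the opening and the grip force at its end, in the units of the state.
- ctrl.sense(): the state, without advancing time (a new reading comes with each control period).
- cams.snapshot(name): name is "scene" or "top" or "wrist"; returns a dict with "color" (480x640x3 uint8, blue, green, red), "fovy" (degrees; the focal length in pixels is half the picture's height over the tangent of half this angle, whatever the lens; pixels are square), "cx", "cy" (the principal point, pixels), "cam_to_world" (4x4, takes a point from camera to world coordinates); the wrist camera has in their place "tool_from_camera" (4x4, takes a point from camera to tool coordinates, whose origin is the TCP and whose axes are the flange's). Camera axes: x right, y up, looking along -z (the intrinsics and any distortion apply to the point x, -y, -z); pixel columns grow to the right and rows downward; lengths in mm; the calibration is good to about 2 mm. A picture is of the moment at which its call begins: read the wrist's pose just before it. There is no depth.
- ctrl.finish_job(): hands the job in; it is judged then, once.
Trained networks look in a picture, given as the dict that the camera call returned (one of the last four; its "shot" number tells which), for a name from the list of things; names that differ only in an ending like _2 or _b are one class to them, and where a whole thing is asked for, a point or a joint stands for the part that bears it (a point fixed in the world has none). Each returns a list of dicts, best first, with "conf" (0 to 1); they miss things now and then, are a little off and sometimes report something else, mostly with a low value. They report only what shows in the picture. A call takes as long as a camera call.
- spotter.boxes_of(name, picture): "point" ([column, row] in pixels, amid what is visible of it).
- spotter.spot_point(name, picture): "point" ([column, row] in pixels: a listed point, or the origin of a listed thing).
The state is a dict: "time": time; "joint_positions": joint angles; "qvel": joint speeds; "tau": joint torques, N m; "tool_pos": TCP position; "orientation": TCP orientation; "wrist_force": force on the tool from outside, world axes, zero at the start; "moment": the same for the moment, N m; "grip_width": opening from 0.0 (shut) to 1.0 (fully open); "grip_force": force on a finger pad.
Only numpy, scipy, OpenCV 4.12 (cv2) and the standard library are available. Lean on these libraries where they do the work, as an engineer would, in place of code of your own. Each camera call takes 0.05 s, during which the arm holds its last target. There are 200 camera calls.

## Working session

There is one attempt and no reset: what is moved stays moved. The work goes in short steps, Python scripts to look and compute and a tool call to move; the robot and the scene stay as the last step left them, time stands still between calls to the robot, and variables do not carry over. Pictures are saved under pics/ and viewed, at most 10 in all, crops included, and the job is handed in when it is done.

Besides the shell and the picture viewer there is one more tool, called after ">>>" as name(argument=value, ...), one argument or row to a line, values as JSON. jog_arm: Moves the arm, as the interface text tells. Its arguments: {"type":"object","properties":{"series":{"type":"array","items":{"type":"array","items":{"type":"array","items":{"type":"number"}}}},"force":{"type":"number"}},"required":["series"]}

```bash
mkdir -p pics
cat > h.py <<'E'
import numpy as np, cv2
from scipy.spatial.transform import Rotation as R
from bench import ctrl, cams, spotter
def ray(p,px,s=None):
    f=p["color"].shape[0]/2/np.tan(np.radians(p["fovy"])/2)
    d=np.array([(px[0]-p["cx"])/f,-(px[1]-p["cy"])/f,-1.])
    if "cam_to_world" in p: T=np.array(p["cam_to_world"])
    else:
        W=np.eye(4);W[:3,:3]=R.from_quat(s["orientation"]).as_matrix();W[:3,3]=s["tool_pos"];T=W@np.array(p["tool_from_camera"])
    return T[:3,3],T[:3,:3]@d
def atz(p,px,z,s=None):
    o,d=ray(p,px,s);return o+d*(z-o[2])/d[2]
E
python3 - <<'E'
from h import *
s=ctrl.sense();print(s)
for n in("scene","top","wrist"):
    p=cams.snapshot(n);cv2.imwrite(f"pics/{n}0.png",p["color"]);print(n,[k for k in p],p["fovy"],p["cx"],p["cy"])
    for t in("pivot","fold","crank","wheel2"):
        print(t,[(np.round(r["point"]),round(r["conf"],2),np.round(atz(p,r["point"],117,s))) for r in spotter.spot_point(t,p)[:2]],[(np.round(r["point"]),round(r["conf"],2),np.round(atz(p,r["point"],117,s))) for r in spotter.boxes_of(t,p)[:2]])
E
```

```text
{'time': 0.0, 'joint_positions': array([ 1.12944057e+00,  1.24499900e-01,  1.65166591e+00,  9.12962813e-06,
        1.36749437e+00, -8.26003257e-02]), 'qvel': array([ 2.08646840e-03, -5.61242688e-04, -8.08089085e-05, -1.61842263e-04,
        1.49004750e-03,  1.39225331e-03]), 'tau': array([-1.11408481e-03, -4.23616040e+01, -3.65442824e+01, -1.00774146e-04,
        7.25366757e-03,  1.27847250e-05]), 'tool_pos': array([228.14099593, 608.38201366, 403.46079728]), 'orientation': array([ 1.78418122e-01,  9.83954219e-01, -9.97332258e-04, -2.72053098e-04]), 'wrist_force': array([-0.79607746,  0.34072519,  0.29795668]), 'moment': array([ 0.02054557, -0.00642522,  0.00714788]), 'grip_force': 0.0, 'grip_width': 0.9999460176226671}
scene ['color', 'fovy', 'cx', 'cy', 'cam_to_world', 'shot'] 53.62147226647463 318.8409533589465 238.32077068676028
pivot [(array([194., 233.]), 0.89, array([ 528., -296.,  117.]))] [(array([219., 238.]), 0.81, array([ 535., -254.,  117.]))]Traceback (most recent call last):
  File "<stdin>", line 6, in <module>
ValueError: it knows: pivot
```

Run:
```python
from h import *
s=ctrl.sense()
for n in("scene","top","wrist"):
    p=cams.snapshot(n);cv2.imwrite(f"pics/{n}0.png",p["color"])
    print(n,np.round(ray(p,(320,240),s)[0]),[[(np.round(r["point"]),round(r["conf"],2),np.round(atz(p,r["point"],117,s))) for r in f("pivot",p)[:2]] for f in (spotter.spot_point,spotter.boxes_of)])
```

```text
scene [1131.  -17.  510.] [[(array([191., 233.]), 0.56, array([ 529., -301.,  117.]))], [(array([217., 236.]), 0.65, array([ 531., -258.,  117.]))]]
top [445. -64. 904.] [[(array([456., 271.]), 0.84, array([ 519., -305.,  117.]))], [(array([431., 276.]), 0.61, array([ 510., -265.,  117.]))]]
wrist [156. 635. 374.] [[], []]
```

View pics/scene0.png

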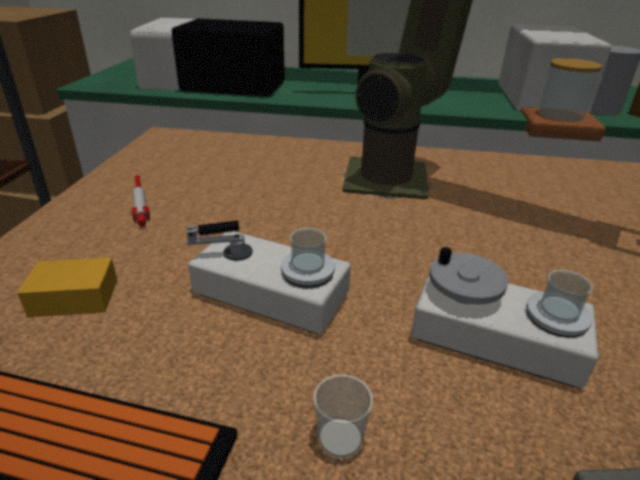

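View pics/top0.png

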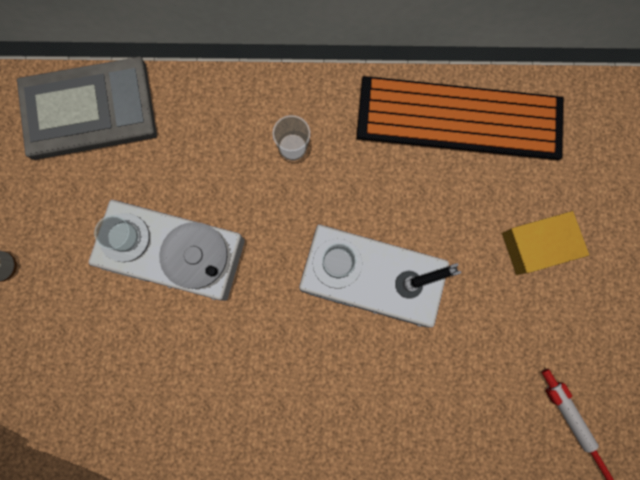

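The scene picture shows the folding-handle lift at left (pivot about [192,233]). In the top picture its handle runs from the pivot at [456,271] to near the hub at [409,284], and the wheel lift is on the other side. So the pivot is near (520,-303), and clockwise takes the handle toward the robot. I'll move over it.

>>> jog_arm(
  series=[
    [[1,-0.03,-0.0375,0,0],[1,-0.03,-0.0375,0,0],[1,-0.03,-0.0375,0,0],[1,-0.03,-0.0375,0,0],[1,-0.03,-0.0375,0,0],[1,-0.03,-0.0375,0,0],[1,-0.03,-0.0375,0,0],[1,-0.03,-0.0375,0,0],[1,-0.03,-0.0375,0,0],[1,-0.03,-0.0375,0,0]],
  ],
)

```text
time: 1.6
tool_pos: [377.4, 150.3, 405.2]
orientation: [0.178, 0.984, 0.0, 0.001]
wrist_force: [0.3, -0.0, -0.2]
grip_width: 0.997
grip_force: 0.0
```

>>> jog_arm(
  series=[
    [[1,-0.03,-0.0375,0,0],[1,-0.03,-0.0375,0,0],[1,-0.03,-0.0375,0,0],[1,-0.03,-0.0375,0,0],[1,-0.03,-0.0375,0,0],[1,-0.03,-0.0375,0,0],[1,-0.03,-0.0375,0,0],[1,-0.03,-0.0375,0,0],[1,-0.03,-0.0375,0,0],[1,-0.03,-0.0375,0,0]],
  ],
)

```text
time: 2.6
tool_pos: [526.9, -306.5, 404.9]
orientation: [0.179, 0.984, -0.0, 0.0]
wrist_force: [-0.2, 0.5, -0.6]
grip_width: 1.001
grip_force: 0.0
```

>>> jog_arm(
  series=[
    [[1,0,0,0,0.134],[1,0,0,0,0.134],[1,0,0,0,0.134],[1,0,0,0,0.134],[1,0,0,0,0.134],[1,0,0,0,0.134],[1,0,0,0,0.134],[1,0,0,0,0],[1,0,0,0,0]],
  ],
)

```text
time: 3.5
tool_pos: [526.7, -304.3, 404.8]
orientation: [0.603, 0.798, -0.0, 0.0]
wrist_force: [0.5, -0.2, -0.3]
grip_width: 0.999
grip_force: 0.0
```

Run:
```python
from h import *
s=ctrl.sense();print(s["time"],s["tool_pos"],R.from_quat(s["orientation"]).as_matrix().round(3),s["joint_positions"])
for n in("wrist","top"):
    p=cams.snapshot(n);cv2.imwrite(f"pics/{n}1.png",p["color"])
    print(n,p["fovy"],np.round(ray(p,(320,240),s),2),[[(np.round(r["point"]),round(r["conf"],2),np.round(atz(p,r["point"],117,s))) for r in f("pivot",p)[:2]] for f in (spotter.spot_point,spotter.boxes_of)])
```

```text
3.5 [ 526.69582461 -304.33861783  404.79299288] [[-0.273  0.962  0.   ]
 [ 0.962  0.273 -0.   ]
 [-0.     0.    -1.   ]] [-6.12181301e-01  3.29416784e-02  1.74647760e+00 -1.79337472e-05
  1.36206863e+00 -8.88887371e-01]
wrist 68.30176152734498 [[ 5.0615e+02 -2.3045e+02  3.7460e+02]
 [ 9.0000e-02 -2.8000e-01 -9.5000e-01]] [[(array([309., 233.]), 0.58, array([ 521., -304.,  117.]))], [(array([308., 178.]), 0.77, array([ 509., -265.,  117.]))]]
top 52.49780636109222 [[ 4.4521e+02 -6.3960e+01  9.0430e+02]
 [ 1.6000e-01 -3.0000e-02 -9.9000e-01]] [[(array([456., 271.]), 0.65, array([ 519., -307.,  117.]))], []]
```

View pics/wrist1.png

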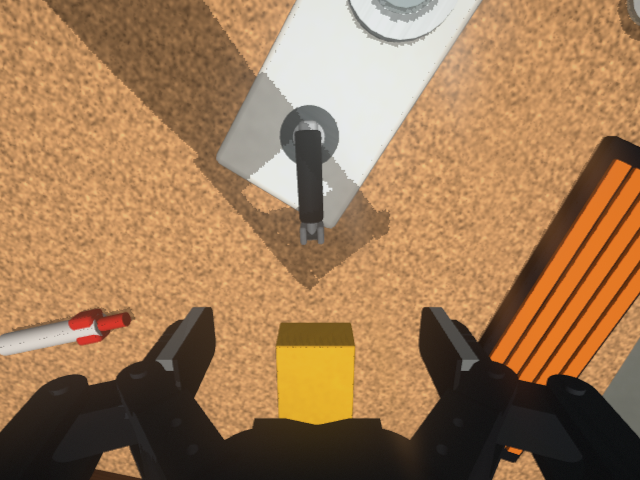

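The wrist picture shows the fork/pivot at about [312,232], the bar's free end at about [308,131] and the dark flange ring on the hub axis centred at about [309,135].

Run:
```python
from h import *
s=ctrl.sense();p=cams.snapshot("wrist")
P=atz(p,(312,232),117,s)[:2]
for z in(70,74):
  A=atz(p,(309,135),z,s)[:2]
  v=P-A;print("pivot",P,"axis",A,z,np.linalg.norm(v),np.degrees(np.arctan2(v[1],v[0])))
for z in(117,130,140):print("tip",z,atz(p,(308,131),z,s)[:2], np.linalg.norm(atz(p,(308,131),z,s)[:2]-P))
o,d=ray(p,(312,232),s);print(o,d)
```

```text
pivot [ 522.80695521 -302.69636805] axis [ 501.26977846 -236.45229687] 70 69.65721031425663 -71.98969479721119
pivot [ 522.80695521 -302.69636805] axis [ 501.33585256 -236.37295389] 74 69.71229098973579 -72.06150198990991
tip 117 [ 500.67515884 -233.14405057] 72.9886380047801
tip 130 [ 500.95910076 -233.00611338] 73.03465164486603
tip 140 [ 501.17751763 -232.90000784] 73.07095502916108
[ 506.30052763 -230.41128191  374.55194454] [ 0.06162006 -0.2698471  -0.96146589]
```

Run:
```python
from h import *
p=cams.snapshot("scene");u=np.array([np.cos(np.radians(-72)),np.sin(np.radians(-72)),0]);n=np.array([-u[1],u[0],0])
P=np.array([522.8,-302.7,117])
for px in((193,233),(200,229),(237,227)):
    o,d=ray(p,px);q=o+d*(n@(P-o))/(n@d)-P;print(px,-q@u,q[2])
c=p["color"][205:260,170:260];cv2.imwrite("pics/c.png",cv2.resize(c,None,fx=8,fy=8,interpolation=cv2.INTER_CUBIC))
```

```text
(193, 233) 2.3464200924479055 -4.250227569095159
(200, 229) 13.90294220002278 2.2750938207494187
(237, 227) 71.81016599330673 1.5971738124105173
```

View pics/c.png

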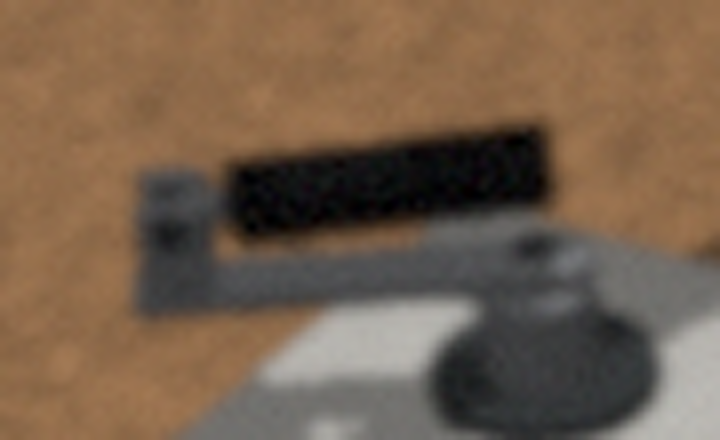

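The bar is nearly flat (about 0.05 rad), so I'll straddle it at 58 mm from the pivot.

>>> jog_arm(
  series=[
    [[1,0.0303,-0.0028,0,0],[1,0.0303,-0.0027,0,0],[1,0,0,0.03,-0.038],[0.7,0,0,0.035,0],[0.6,0,0,0.035,0],[0.6,0,0,0.028,0],[0.6,0,0,0,0],[0.6,0,0,0,0]],
  ],
)

```text
time: 4.7
tool_pos: [505.1, -247.6, 277.0]
orientation: [0.589, 0.808, -0.0, -0.0]
wrist_force: [-0.1, 0.1, -0.0]
grip_width: 0.602
grip_force: 0.0
```

Run:
```python
from h import *
s=ctrl.sense();print(s["tool_pos"],s["wrist_force"],R.from_quat(s["orientation"]).as_matrix().round(3)[:,1])
p=cams.snapshot("wrist");cv2.imwrite("pics/w2.png",p["color"])
print([(np.round(r["point"]),round(r["conf"],2),np.round(atz(p,r["point"],117,s))) for r in spotter.spot_point("pivot",p)[:2]])
```

```text
[ 505.11633088 -247.55664846  276.96887705] [-0.08532293  0.08683419 -0.0393248 ] [ 0.952  0.307 -0.   ]
[(array([314., 436.]), 0.75, array([ 522., -305.,  117.]))]
```

View pics/w2.png

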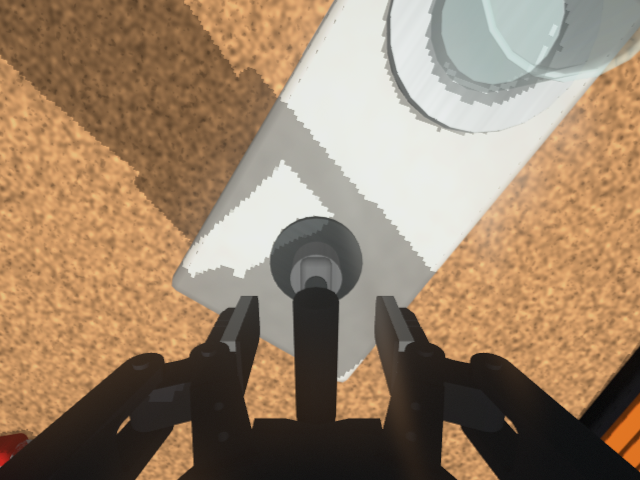

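The bar at column 317 is centred between the pads (about 248 and 387), with its end just past them. I'll close gently.

>>> jog_arm(
  series=[
    [[0.1,0,0,0,0],[0.1,0,0,0,0],[0.1,0,0,0,0],[0.1,0,0,0,0],[0.1,0,0,0,0],[0.1,0,0,0,0]],
  ],
  force=25,
)

```text
time: 5.4
tool_pos: [505.0, -247.9, 277.2]
orientation: [0.589, 0.808, -0.001, 0.0]
wrist_force: [-4.1, -2.8, 4.1]
grip_width: 0.196
grip_force: 25.4
```

>>> jog_arm(
  series=[
    [[0.1,-0.0012,0,-0.0086,0],[0.1,-0.0025,0,-0.0083,0],[0.1,-0.0037,0,-0.0078,0],[0.1,-0.0048,0,-0.0072,0],[0.1,-0.0059,0,-0.0064,0]],
  ],
)

```text
time: 5.9
tool_pos: [510.3, -264.3, 314.7]
orientation: [0.589, 0.808, 0.001, -0.002]
wrist_force: [-2.6, 2.1, -6.3]
grip_width: 0.201
grip_force: 25.4
```

>>> jog_arm(
  series=[
    [[0.1,-0.0067,0,-0.0054,0],[0.1,-0.0075,0,-0.0043,0],[0.1,-0.008,0,-0.0032,0],[0.1,-0.0084,0,-0.0019,0],[0.1,-0.0087,0,-0.0007,0],[0.1,0,0,0,0]],
  ],
)

```text
time: 6.5
tool_pos: [523.2, -303.3, 331.8]
orientation: [0.589, 0.808, -0.0, 0.001]
wrist_force: [-2.1, 0.7, -1.6]
grip_width: 0.2
grip_force: 24.9
```

Run:
```python
from h import *
s=ctrl.sense();print(s["tool_pos"],s["wrist_force"],s["moment"])
p=cams.snapshot("scene");c=p["color"][130:270,130:330];cv2.imwrite("pics/s3.png",cv2.resize(c,None,fx=4,fy=4,interpolation=cv2.INTER_CUBIC))
```

```text
[ 523.17021341 -303.33842134  331.83002385] [-2.1060718   0.68959358 -1.58431949] [0.26161542 0.3401583  0.11769044]
```

View pics/s3.png

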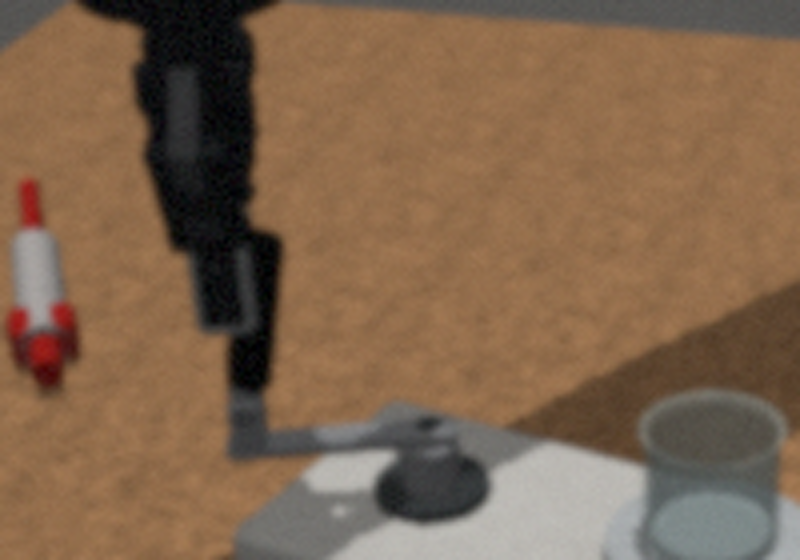

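The bar (top about [265,235], fork [250,400]) leans slightly inward, so it lags the pads by a few mm. I'll push further outward to its stop.

>>> jog_arm(
  series=[
    [[0.1,-0.004,0,0,0],[0.1,-0.004,0,0,0],[0.1,-0.004,0,0,0],[0.1,0,0,0,0]],
  ],
)

```text
time: 6.95
tool_pos: [526.7, -314.4, 331.3]
orientation: [0.589, 0.808, -0.0, 0.001]
wrist_force: [0.4, 0.5, 0.1]
grip_width: 0.102
grip_force: 0.0
```

>>> jog_arm(
  series=[
    [[0.1,0,0,-0.04,0],[0,0,0,-0.04,0],[0,0,0,0,0]],
  ],
)

```text
time: 7.25
tool_pos: [527.5, -314.5, 418.7]
orientation: [0.589, 0.808, -0.0, 0.007]
wrist_force: [0.1, 0.4, 0.6]
grip_width: 0.003
grip_force: 0.0
```

Run:
```python
from h import *
s=ctrl.sense();print(s["tool_pos"],s["wrist_force"],s["grip_width"])
p=cams.snapshot("scene");c=p["color"][130:270,130:330]
w=cams.snapshot("wrist");cv2.imwrite("pics/s4.png",np.vstack([cv2.resize(c,(400,280),interpolation=cv2.INTER_CUBIC),cv2.resize(w["color"],(400,300))]))
```

```text
[ 527.45934148 -314.522195    418.66500093] [0.14484702 0.41700524 0.58070596] 0.0028587710488844425
```

View pics/s4.png

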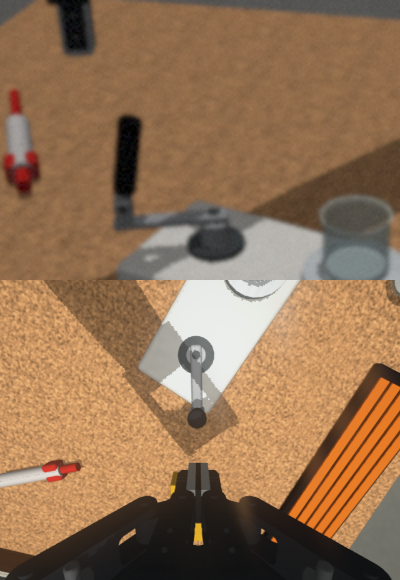

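The handle stands nearly upright but leans slightly inward (scene crop: top [129,120], base [124,192]; wrist crop: top end at [197,418]). I'll quantify the lean.

Run:
```python
from h import *
s=ctrl.sense()
u=np.array([np.cos(np.radians(-72)),np.sin(np.radians(-72)),0]);n=np.array([-u[1],u[0],0])
P=np.array([522.8,-302.7,117])
p=cams.snapshot("scene");w=cams.snapshot("wrist")
for pic,px in((p,(194.5,190)),(p,(192,226)),(w,(315,221))):
    o,d=ray(pic,px,s);q=o+d*(n@(P-o))/(n@d)-P
    print(px,"inward",-q@u,"up",q[2])
q=atz(w,(315,221),190,s)-P;print(q@u,q@n)
```

```text
(194.5, 190) inward 13.119494273381049 up 70.90024772844919
(192, 226) inward 2.2850833624214677 up 8.666429562161113
(315, 221) inward 12.795486155302607 up 63.4106590649678
-15.269792667319063 0.036901085879458104
```

It leans about 10° inward. I'll come down with closed fingers on the inner side and push it out to the stop.

>>> jog_arm(
  series=[
    [[0,0.03,0,0,0],[0,0.028,0,0,0],[0,0,0,0.04,0],[0,0,0,0.04,0],[0,-0.006,0,0,0],[0,-0.006,0,0,0],[0,-0.006,0,0,0],[0,-0.004,0,0,0],[0,0,0,0,0]],
  ],
)

```text
time: 8.35
tool_pos: [515.9, -280.4, 332.6]
orientation: [0.589, 0.808, 0.0, 0.002]
wrist_force: [-0.8, 0.8, -0.5]
grip_width: 0.0
grip_force: 0.0
```

>>> jog_arm(
  series=[
    [[0,-0.002,0,0,0],[0,-0.002,0,0,0],[0,0,0,0,0]],
  ],
)

```text
time: 8.65
tool_pos: [516.6, -283.2, 330.9]
orientation: [0.589, 0.808, -0.0, 0.0]
wrist_force: [-0.4, 0.2, 0.6]
grip_width: -0.0
grip_force: 0.0
```

>>> jog_arm(
  series=[
    [[0,-0.002,0,0,0],[0,-0.002,0,0,0],[0,0,0,0,0]],
  ],
)

```text
time: 8.95
tool_pos: [517.5, -285.3, 330.6]
orientation: [0.589, 0.808, 0.002, -0.003]
wrist_force: [-4.2, 11.3, 6.8]
grip_width: 0.0
grip_force: 5.9
```

>>> jog_arm(
  series=[
    [[0,-0.002,0,0,0],[0,-0.002,0,0,0],[0,0,0,0,0]],
  ],
)

```text
time: 9.25
tool_pos: [518.3, -287.1, 330.5]
orientation: [0.588, 0.809, 0.004, -0.007]
wrist_force: [-9.6, 22.5, 12.7]
grip_width: -0.0
grip_force: 12.2
```

The stop is reached: force climbs to 25 N with the fingers at the upright-contact position. Now I'll back off, rise, open and go over the bar.

>>> jog_arm(
  series=[
    [[0,0.015,0,0,0],[0,0.015,0,0,0],[0,0,0,-0.035,0],[0.5,0,0,-0.035,0],[1,0,0,0,0],[1,0,0,0,0],[1,-0.02,0,0,0],[1,-0.021,0,0,0],[1,0,0,0,0]],
  ],
)

```text
time: 10.15
tool_pos: [522.2, -302.4, 398.4]
orientation: [0.589, 0.808, -0.0, -0.001]
wrist_force: [0.6, 0.2, -0.7]
grip_width: 0.991
grip_force: 0.0
```

Run:
```python
from h import *
s=ctrl.sense()
Rm=R.from_quat(s["orientation"]).as_matrix();print(s["tool_pos"],Rm.round(3)[:,1],s["wrist_force"])
P=np.array([522.8,-302.7,117]);print("to pivot in tool",Rm.T@(P-s["tool_pos"]))
p=cams.snapshot("scene");c=p["color"][130:270,130:330]
w=cams.snapshot("wrist");cv2.imwrite("pics/s5.png",np.vstack([cv2.resize(c,(400,280),interpolation=cv2.INTER_CUBIC),cv2.resize(w["color"],(400,300))]))
```

```text
[ 522.17686644 -302.36011659  398.38186597] [ 0.952  0.305 -0.002] [ 0.58860268  0.22456455 -0.67374039]
to pivot in tool [ -1.00760969   1.06505203 281.37894147]
```

View pics/s5.png

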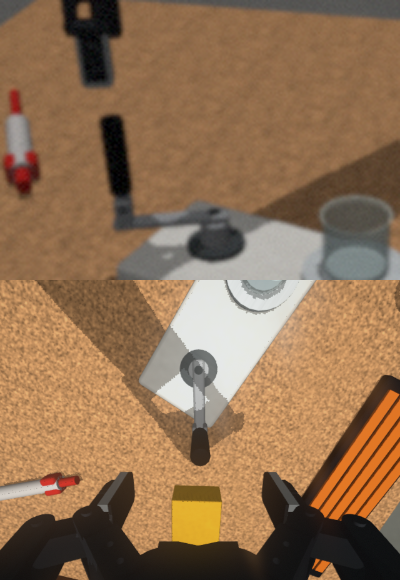

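The handle now stands upright (scene crop top [111,120]) and is centred between the fingers (column 200). I'll descend and form a loose cage around it.

>>> jog_arm(
  series=[
    [[1,-0.003,0.001,0.04,0],[0.6,0,0,0.035,0],[0.36,0,0,0.013,0],[0.36,0,0,0,0],[0.36,0,0,0,0],[0.36,0,0,0,0]],
  ],
)

```text
time: 10.85
tool_pos: [524.8, -304.0, 315.1]
orientation: [0.589, 0.808, 0.0, 0.002]
wrist_force: [0.3, -0.4, 0.2]
grip_width: 0.361
grip_force: 0.0
```

>>> jog_arm(
  series=[
    [[0.36,0.0003,-0.0071,0,0.1],[0.36,0.0003,-0.0071,0,0.1],[0.36,0.0003,-0.0071,0,0.1],[0.36,0.0003,-0.0071,0,0.1]],
  ],
)

```text
time: 11.25
tool_pos: [496.9, -307.6, 315.2]
orientation: [0.739, 0.674, 0.001, 0.003]
wrist_force: [2.3, -0.4, -2.1]
grip_width: 0.361
grip_force: 1.7
```

```bash
cat > g.py <<'E'
from h import *
s=ctrl.sense();Rm=R.from_quat(s["orientation"]).as_matrix()
v=s["tool_pos"][:2]-np.array([501.3,-236.4]);a=np.degrees(np.arctan2(v[1],v[0]))
print("t",s["time"],"z",s["tool_pos"][2],"radius",np.hypot(*v),"turned",-72-a,"yaw turned",18-np.degrees(np.arctan2(Rm[1,1],Rm[0,1])),"F tool",(Rm.T@s["wrist_force"]).round(1),"j6",s["joint_positions"][5])
E
python3 g.py
```

```text
t 11.25 z 315.2086191814344 radius 71.32178464361075 turned 21.547241946519847 yaw turned 23.28465292255546 F tool [-0.2  2.4  2.1] j6 -0.554309713165
```

Contact is as expected at about 2.4 N tangential and the radius is good, so I'll continue.

>>> jog_arm(
  series=[
    [[0.36,0.0003,-0.0071,0,0.1],[0.36,0.0003,-0.0071,0,0.1],[0.36,0.0003,-0.0071,0,0.1],[0.36,0.0003,-0.0071,0,0.1],[0.36,0.0003,-0.0071,0,0.1]],
  ],
)

```text
time: 11.75
tool_pos: [463.5, -296.4, 315.3]
orientation: [0.883, 0.47, 0.001, 0.003]
wrist_force: [1.8, -2.3, -0.8]
grip_width: 0.357
grip_force: 1.8
```

```bash
python3 g.py
```

```text
t 11.75 z 315.3452408317044 radius 70.92964934831396 turned 50.20000234376599 yaw turned 51.93786169266247 F tool [-0.9  2.8  0.8] j6 -0.07408289417437358
```

>>> jog_arm(
  series=[
    [[0.36,0,-0.0071,0,0.1],[0.36,0,-0.0071,0,0.1],[0.36,0,-0.0071,0,0.1],[0.36,0.0003,-0.0071,0,0.1]],
  ],
)

```text
time: 12.15
tool_pos: [442.8, -277.3, 315.4]
orientation: [0.958, 0.285, 0.002, 0.003]
wrist_force: [2.4, -4.1, -1.3]
grip_width: 0.356
grip_force: 1.8
```

```bash
python3 g.py
```

```text
t 12.15 z 315.35644924714234 radius 71.39252663400751 turned 73.08271635866427 yaw turned 74.85576524142135 F tool [-0.3  4.7  1.4] j6 0.33060612440792964
```

>>> jog_arm(
  series=[
    [[0.36,0.0001,-0.005,0,0.07],[0.36,0.0001,-0.005,0,0.07],[0.36,0,0,0,0]],
  ],
)

```text
time: 12.45
tool_pos: [437.6, -268.3, 315.1]
orientation: [0.976, 0.22, 0.001, 0.002]
wrist_force: [-0.7, -2.4, 1.3]
grip_width: 0.359
grip_force: 0.7
```

>>> jog_arm(
  series=[
    [[0.36,0.0001,-0.004,0,0.056],[0.36,0.0001,-0.004,0,0.056],[0.36,0,0,0,0]],
  ],
)

```text
time: 12.75
tool_pos: [434.9, -261.5, 315.1]
orientation: [0.986, 0.165, 0.002, 0.003]
wrist_force: [1.2, -5.8, 1.6]
grip_width: 0.361
grip_force: 2.6
```

```bash
python3 g.py
```

```text
t 12.75 z 315.0836049498316 radius 71.00505908855459 turned 87.2614524031467 yaw turned 88.98737899721027 F tool [-0.7  5.8 -1.5] j6 0.5927435281846182
```

>>> jog_arm(
  series=[
    [[0.36,0,-0.003,0,0.03],[0.36,0,-0.003,0,0.03],[0.36,0,0,0,0]],
  ],
)

```text
time: 13.05
tool_pos: [434.1, -258.4, 315.2]
orientation: [0.991, 0.136, 0.005, 0.009]
wrist_force: [11.8, -23.4, -12.2]
grip_width: 0.365
grip_force: 12.9
```

```bash
python3 g.py
```

```text
t 13.05 z 315.24830098301317 radius 70.68744746406544 turned 89.88514864386144 yaw turned 92.40381267607466 F tool [ 5.  25.5 12.7] j6 0.6590396624102284
```

The crank stop is reached (25 N against about 3 N running). Now I'll release, rise and check.

>>> jog_arm(
  series=[
    [[0.5,0,0.004,0,0],[0.7,0,0.003,0,0],[0.7,0,0,0,0],[0.7,0,0,0,0],[0.7,0,0,-0.03,0],[0.7,0,0,-0.04,0],[0.7,0,0,-0.04,0],[0.7,0,0,0,0]],
  ],
)

```text
time: 13.85
tool_pos: [435.1, -261.8, 430.0]
orientation: [0.991, 0.135, 0.004, 0.004]
wrist_force: [-0.4, -0.3, 0.7]
grip_width: 0.7
grip_force: 0.0
```

Run:
```python
from h import *
s=ctrl.sense();print(s["tool_pos"],s["wrist_force"])
p=cams.snapshot("scene");c=p["color"][130:270,130:330]
w=cams.snapshot("wrist");cv2.imwrite("pics/s6.png",np.vstack([cv2.resize(c,(400,280),interpolation=cv2.INTER_CUBIC),cv2.resize(w["color"],(400,300))]))
print([[(np.round(r["point"]),round(r["conf"],2),np.round(atz(q,r["point"],117,s))) for r in spotter.spot_point("pivot",q)[:1]] for q in (p,w)])
```

```text
[ 435.07114515 -261.82556062  430.02963293] [-0.35779492 -0.28151646  0.74014699]
[[(array([229., 209.]), 0.72, array([ 443., -266.,  117.]))], [(array([324., 227.]), 0.75, array([ 441., -271.,  117.]))]]
```

View pics/s6.png

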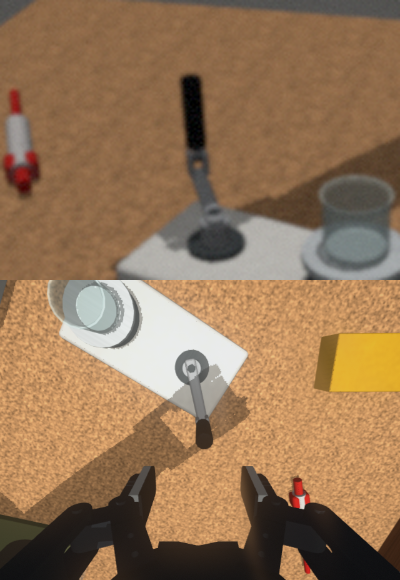

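The handle stands with the arm swung round to the stop. I'll check its lean and the crank angle.

Run:
```python
from h import *
s=ctrl.sense();p=cams.snapshot("scene");w=cams.snapshot("wrist")
def tri(a,b):
    M=[];y=[]
    for pic,px in((p,a),(w,b)):
        o,d=ray(pic,px,s);d/=np.linalg.norm(d);Q=np.eye(3)-np.outer(d,d);M.append(Q);y.append(Q@o)
    x=np.linalg.lstsq(np.vstack(M),np.hstack(y),rcond=None)[0];return x
A=np.array([501.3,-236.4])
T=tri((225,169),(326.5,258));B=tri((229,209),(324,227))
for n,q in(("top",T),("pivot",B)):
    v=q[:2]-A;print(n,q,"radius",np.hypot(*v),"ang",np.degrees(np.arctan2(v[1],v[0])))
for pic in(p,w):
  for a in((225,169) if pic is p else (326.5,258),):
    q=atz(pic,a,191,s)[:2]-A;print(np.hypot(*q),np.degrees(np.arctan2(q[1],q[0])))
```

```text
top [ 439.65113933 -267.12914925  190.13077727] radius 68.88296331714248 ang -153.50583517364757
pivot [ 438.38350234 -267.02467994  114.91515231] radius 69.97397158837592 ang -154.04544200254202
67.0034641291635 -152.5791767968112
68.46975185122957 -154.1898078300997
```

```bash
python3 -c "
from bench import ctrl
print(ctrl.finish_job())"
```

```text
the job is handed in; nothing more can be done
None
```

I unfolded the handle to its upright stop and turned the crank about 82° clockwise to its upper stop. I left the handle standing (measured within about 2° of upright), did not touch the other lift, and handed the job in at about 14 s.

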